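# Uncouple a trailer tongue and hold it up

### The job

The trailer tongue on the bench is coupled to its ball. Draw the T-handled safety pin up out of the coupler and lay it on the white tile without dropping it, then pull the latch tab sideways (to the robot's left) against its spring, lift the coupler off the ball and finish while still holding the tongue up in the gripper, still, with the coupler at least 5 cm above its seat. Leave everything else on the bench where it is.

Things in the scene. Friction and masses are not known exactly. Their poses are not given: they have to be found in the camera images.
- hitch: Fixed hitch stand: grey base plate 350 x 100 x 10 mm with a 50 mm tow ball (hidden in the coupler) and, at the far end, the tongue's hinge bracket. Origin on the bench right under the ball; x along the tongue from ball to hinge, y (robot's left) the way the latch is pulled, z up. Hinge axis: parallel to y through x = 260, z = 85 mm. The coupler is 78 mm wide, x = -35 to 85 mm, its top plate at z = 118 mm.
- tongue: Aluminium tongue with coupler, carrying the latch; 0.6 to 1 kg. Origin on its hinge axis, axes as the hitch stand's when down; they tilt as it rises. It falls back if let go; lifting takes about 5 to 8 N at the coupler. Until the latch is pulled the coupler rises only about 4 mm.
- tongue_hinge (a joint): Angle of the tongue about its hinge, rad: 0 seated on the ball, grows as the coupler end rises (limit 0.6; 0.2 rad = 5 cm at the ball).
- latch (a joint): Travel of the latch across the tongue, m: 0 locked, grows along +y of the hitch stand, end stop 0.016. The spring pulls back with 4 N at 0 and 10 N at the stop. The jaw clears the ball beyond 0.011; keep it pulled for the first 2 cm of lift. The latch rises with the tongue, which can be lifted by the tab. With the pin in place it moves only a few mm.
- latch_tab (a point): Gripping point inside the upright latch tab, a dark steel tab 12 mm thick (along y), 28 mm long (along x), 45 mm tall, standing on the sliding latch plate; the point is 28 mm above the plate, 17 mm below the tab's top. With tongue down and latch at 0 it is at x = -15, y = 0, z = 146 mm of the hitch stand. Its axes tilt with the tongue.
- coupler (a point): Centre of the coupler's socket, on the tongue; 66 mm above the bench when seated.
- pin: Loose steel T-handled safety pin, 60 g, standing in a hole through latch plate and coupler at x = 62, y = 0 mm of the hitch stand. Origin: underside of its 18 mm collar, which rests on the plate; z up. Below: shank of 8 mm diameter, 15 mm long. Above: handle crossbar 46 mm (its x) x 12 mm (y) x 14 mm (z), centred 30 mm above the origin on a 10 mm stem.
- tile: Loose white ceramic tile, 150 x 150 x 8 mm, flat on the bench, origin at the centre of its underside; the parts rest.
- jerry_can: Bystander: closed empty red plastic jerry can, 230 x 130 x 240 mm; origin under its centre.
- caliper: Bystander: aluminium brake caliper, about 130 x 105 x 60 mm; origin under its centre.
- extension_bar: Bystander: steel socket extension bar, 240 mm long, 20 mm thick, lying along its x.
- spanner: Bystander: steel spanner lying flat.
- bearing: Bystander: steel bearing ring, 60 mm across, 16 mm high.
- grease_jar: Bystander: closed grey jar, 70 mm across, 80 mm tall.
- chock: Bystander: black rubber wheel chock, 100 x 70 x 55 mm.
Things that resemble listed ones, but are neither listed nor needed, are in the scene too. Of the things that look like the tile, take the one that is farthest to the robot's left at the start.

How it is judged:
By the outcome, as a careful person would: the job done as asked, in the order asked, and still so for the second after the job is handed in, while the arm keeps its last pose, push and grip.
It also fails if it takes over 48 s, if anything falls off the work surface, if the arm or the gripper's body presses on something with over 40 N, if the wrist force passes 120 N, or if a joint passes its speed limit or range.

### The arm

A 6-joint arm with a two-finger parallel gripper is mounted at the origin on the work surface. World frame = base frame: x ahead of the robot, y to its left, z up, the work surface at z = 0. Lengths are in m, angles in rad, forces in N, time in s.
With the tool pointing down it reaches from about 0.35 to 0.975 m from the base axis. Payload 4.9 kg.
Tool frame: the origin (TCP) lies on the centre line of the jaws, within the pads' length; the fingertips stand 11 mm ahead of it and the grasp point (between the pads) lies 8 mm behind it (manip.finger_overhang is the distance from the TCP to the fingertips, in m); y points along the fingers, z is the direction in which the jaws open and shut, and the axes are right-handed (so a half turn about y gives the same grasp; the last joint's range is limited). The gripper opens to 85 mm and grips with 20 to 120 N. Pads are 22 mm wide; open, the fingers measure 114 mm over their backs; the gripper's body (76 mm by 85 mm) begins 54 mm behind the grasp point. The pads swing forward as they close: fully open they stand 13 mm farther back than shut.
Start: joints at [-1.248, 0.053, 1.613, -0, 1.476, -0.119], TCP at [0.267, -0.565, 0.242] pointing down, gripper open.
Joint ranges: [-3.01, 3.01], [-1.01, 2.22], [0.06, 2.58], [-1.02, 4.17], [0.09, 2.62], [-3.14, 3.14]. Speed limits (rad/s): [2.57, 2.57, 3.14, 3.14, 3.14, 3.14].

### API

Orientations are given as a unit quaternion [w, x, y, z].
In Python, from plant import readout, cams, workorder, manip gives the robot as it stands.
- The arm moves only by the tool play_rows, never from a script. Its arguments are lists of equal length, an entry for each row: "slide": the shift along the tool's x, y, z in cm, a list of three; "yaw": the turn about the tool's y in degrees; "grip": the closure, from -1 (fully open) to 1 (shut), so that 0 is half open. In form: {"slide": [[x, y, z], ...], "yaw": [yaw, ...], "grip": [grip, ...]}. A call has 1 to 12 rows; each row shifts and turns the commanded pose from where the row before left it, along the tool's axes as they then stand; what a row does not reach is not made up. A row lasts 1/10 s, in which the tool goes at most 50 mm and 8.59 degrees, less where a joint would pass 70% of its speed; a pose out of reach is approached as far as the arm can. A call with a gripper value outside its range is refused whole. The fingers move at their own pace and stop on an object; the grip force is fixed at half the most. Time passes only in rows, so rows that do not move let the fingers close. It gives the time, the measured TCP pose, the force and the opening at its end, in the units of the state.
- readout.state(): the state, without advancing time (a new reading comes with each control period).
- cams.grab_frame(name): name is "scene" or "top" or "wrist"; returns a dict with "image" (400x640x3 uint8, red, green, blue), "mtx" (3x3 intrinsics, pixels), "R" (3x3) and "t" (3): a world point X has camera coordinates R X + t; the wrist camera has in their place "mount" (4x4, takes a point from camera to tool coordinates, whose origin is the TCP and whose axes are the tool frame's). Camera axes: x right, y down, z forward; pixel columns grow to the right and rows downward; lengths in m; the calibration is good to about 2 mm. A picture is of the moment at which its call begins: read the wrist's pose just before it. There is no depth.
- workorder.job_done(): hands the job in, once; it reports no verdict.
The state is a dict: "time": time; "joint_pos": joint angles; "joint_vel": joint speeds; "joint_efforts": joint torques, N m; "tool_pos": TCP position; "tool_rot": TCP orientation; "contact_force": force on the tool from outside, world axes, zero at the start; "ft_torque": the same for the moment, N m; "gripper_width": opening from 0.0 (shut) to 1.0 (fully open).
Only numpy, scipy, OpenCV 4.12 (cv2) and the standard library are available. Lean on these libraries where they do the work, as an engineer would, in place of code of your own. Each camera call takes 0.05 s, during which the arm holds its last target.

## Working session

There is one attempt and no reset: what is moved stays moved. The work goes in short steps, Python scripts to look and compute and a tool call to move; the robot and the scene stay as the last step left them, time stands still between calls to the robot, and variables do not carry over. Pictures are saved under pics/ and viewed, and the job is handed in when it is done.

Besides the shell and the picture viewer there is one more tool, called after "Request:" as name([rows], argument=value, ...), one row to a line, values as JSON. play_rows: Moves the arm, as the interface text tells. Its arguments: {"type":"object","properties":{"slide":{"type":"array","items":{"type":"array","items":{"type":"number"}}},"yaw":{"type":"array","items":{"type":"number"}},"grip":{"type":"array","items":{"type":"number"}}},"required":["slide","yaw","grip"]}

```bash
ls; mkdir -p pics; python3 - <<'E'
from plant import readout,cams,workorder,manip
import cv2,numpy as np,pickle
print(readout.state())
d={}
for n in ("scene","top","wrist"):
    f=cams.grab_frame(n); d[n]=f; cv2.imwrite(f"pics/{n}0.png",f["image"][:,:,::-1])
    print(n,{k:np.round(v,4).tolist() for k,v in f.items() if k!="image"})
pickle.dump(d,open("f0.pkl","wb"))
print(manip.finger_overhang)
E
```

```text
pics
{'time': 0.0, 'joint_pos': array([-1.24796169e+00,  5.33318630e-02,  1.61428745e+00, -7.05076659e-06,
        1.47601174e+00, -1.18952507e-01]), 'joint_vel': array([-5.37619576e-04,  2.28865603e-05,  1.68311237e-04,  5.06226456e-04,
       -1.46149314e-03,  1.37965346e-03]), 'joint_efforts': array([-6.50283819e-04, -3.93683982e+01, -3.70179498e+01, -1.23298000e-04,
        7.15169474e-03, -7.48839966e-06]), 'tool_pos': array([ 0.2670557 , -0.56440682,  0.24108241]), 'tool_rot': array([ 0.15485255, -0.15500417,  0.69064182, -0.68920844]), 'contact_force': array([ 0.6965374 , -0.02429055,  0.56325322]), 'ft_torque': array([-0.0269364 ,  0.01619588,  0.02035074]), 'gripper_width': 1.0017917957093616}
scene {'mtx': [[365.4136, 0.0, 315.9794], [0.0, 365.4136, 192.218], [0.0, 0.0, 1.0]], 'R': [[0.1151, 0.9933, 0.0113], [0.8667, -0.0948, -0.4897], [-0.4853, 0.0661, -0.8718]], 't': [-0.0784, -0.4281, 1.7438]}
top {'mtx': [[434.8078, 0.0, 318.6503], [0.0, 434.8078, 199.1934], [0.0, 0.0, 1.0]], 'R': [[-0.0092, -1.0, 0.0024], [-0.9968, 0.009, -0.0794], [0.0794, -0.0032, -0.9968]], 't': [-0.0091, 0.5494, 1.663]}
wrist {'mtx': [[276.2066, 0.0, 321.6402], [0.0, 276.2066, 203.9899], [0.0, 0.0, 1.0]], 'mount': [[-0.0002, 0.9515, 0.3076, -0.0788], [-0.0003, -0.3076, 0.9515, -0.1312], [1.0, 0.0001, 0.0003, -0.0002], [0.0, 0.0, 0.0, 1.0]]}
0.011
```

View pics/scene0.png

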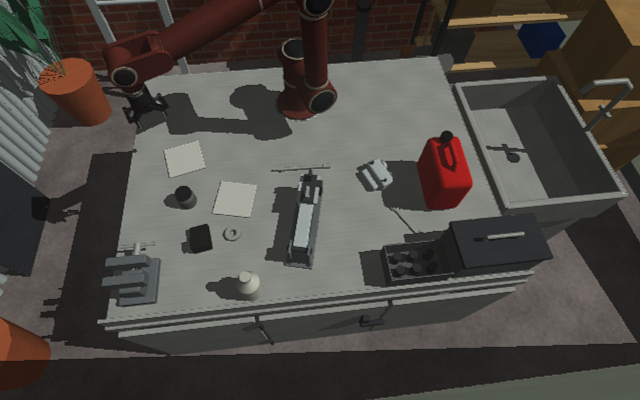

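View pics/top0.png

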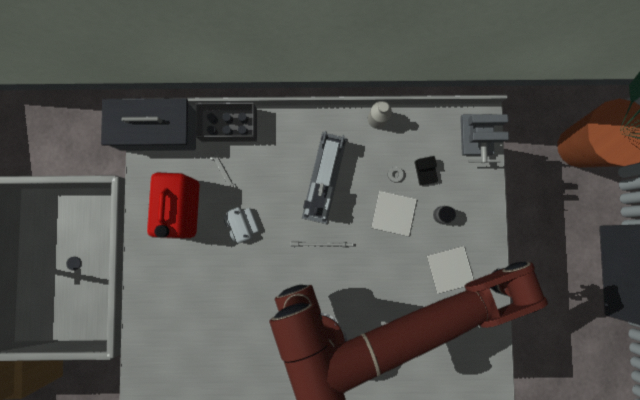

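View pics/wrist0.png

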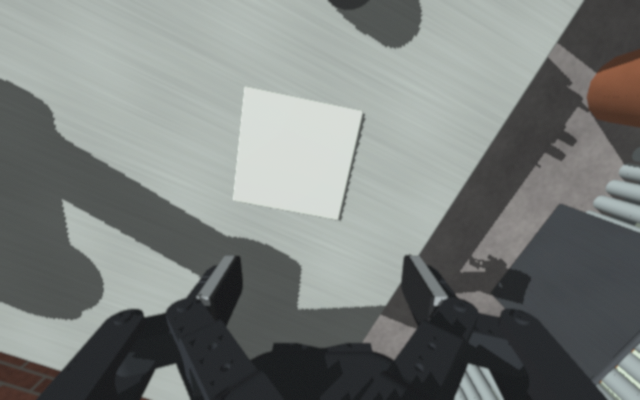

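The top view shows two tile look-alikes at about (395,213) and (451,269). Image left is +y, so (395,213) is farther to the robot's left and fits. The hitch is at (325,178), with its coupler end near (318,205). I'll confirm both in an enlarged crop.

```bash
python3 - <<'E'
import cv2
a=cv2.imread("pics/top0.png")[120:300,280:490]
cv2.imwrite("pics/topc.png",cv2.resize(a[0:115,0:150],None,fx=5.2,fy=5.2,interpolation=cv2.INTER_CUBIC))
a=cv2.imread("pics/scene0.png")
cv2.imwrite("pics/scc.png",cv2.resize(a[155:275,200:350],None,fx=5,fy=5,interpolation=cv2.INTER_CUBIC))
E
```

```text
(no output)
```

View pics/topc.png

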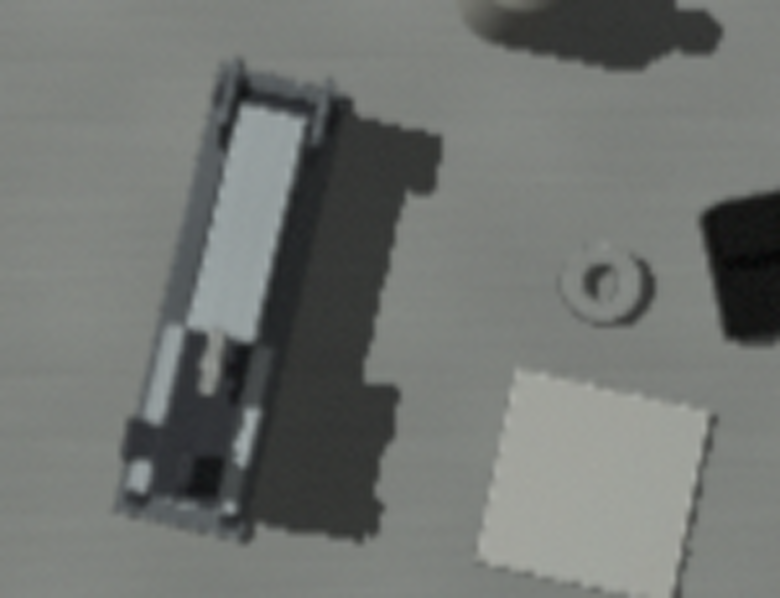

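View pics/scc.png

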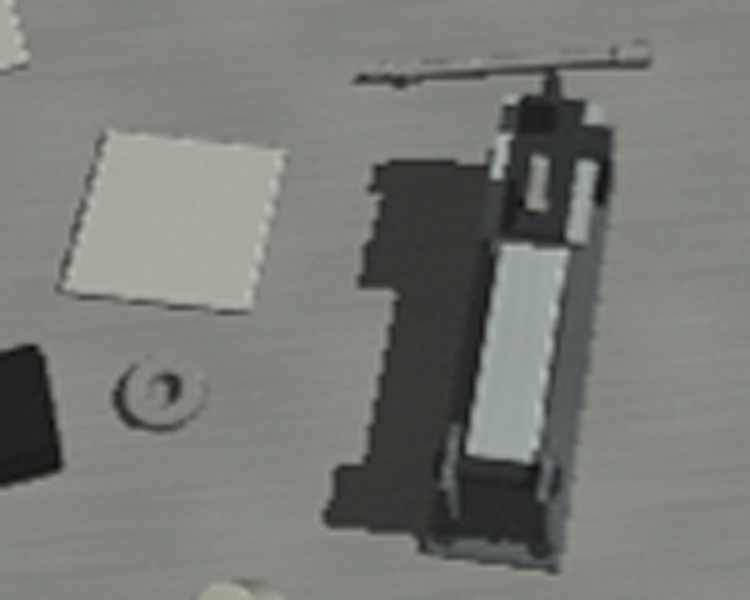

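The crop shows the pin's light T-handle at crop (213,330) to (207,392), with its crossbar along the tongue. The dark tab is at (205,472) and the tile's corners at (518,370), (713,413), (675,598) and (478,562). Next I turn these into world positions.

```bash
cat >h.py <<'E'
import numpy as np,cv2,pickle
from scipy.spatial.transform import Rotation as Ro
def ray(f,u,v,z,st=None):
    K=f["mtx"]; d=np.linalg.inv(K)@np.array([u,v,1.])
    if "R" in f: o=-f["R"].T@f["t"]; d=f["R"].T@d
    else:
        q=st["tool_rot"]; T=np.eye(4); T[:3,:3]=Ro.from_quat([q[1],q[2],q[3],q[0]]).as_matrix(); T[:3,3]=st["tool_pos"]
        T=T@f["mount"]; o=T[:3,3]; d=T[:3,:3]@d
    return o+d*(z-o[2])/d[2]
def tool(st):
    q=st["tool_rot"]; return Ro.from_quat([q[1],q[2],q[3],q[0]]).as_matrix()
def proj(f,X,st=None):
    X=np.asarray(X,float)
    if "R" in f: c=f["R"]@X+f["t"]
    else:
        T=np.eye(4); T[:3,:3]=tool(st); T[:3,3]=st["tool_pos"]; T=T@f["mount"]; c=T[:3,:3].T@(X-T[:3,3])
    p=f["mtx"]@c; return p[:2]/p[2]
E
python3 - <<'E'
from h import *
d=pickle.load(open("f0.pkl","rb"));t=d["top"];s=d["scene"]
T=lambda u,v,z:ray(t,u/5.2+280,v/5.2+120,z).round(4)
S=lambda u,v,z:ray(s,u/5+200,v/5+155,z).round(4)
print("handle",T(214,330,.155),T(207,394,.155),S(541,154,.155),S(536,212,.155))
print("tab top",T(206,472,.163),S(538,113,.163))
for p in [(518,370),(713,413),(675,598),(478,562)]:print("tileT",T(*p,.008))
for p in [(105,132),(287,150),(252,310),(60,292)]:print("tileS",S(*p,.008))
print("beam left",T(235,110,.1),T(190,325,.1)); print("beam r",T(305,118,.1),T(255,340,.1))
print("base",T(118,512,.01),T(248,540,.01),S(420,548,.01),S(558,570,.01))
from plant import readout
st=readout.state(); print(tool(st).round(3))
E
```

```text
handle [ 0.5951 -0.0231  0.155 ] [ 0.5509 -0.0179  0.155 ] [ 0.5526 -0.0156  0.155 ] [ 0.6003 -0.0242  0.155 ]
tab top [ 0.4969 -0.0167  0.163 ] [ 0.5222 -0.0146  0.163 ]
tileT [ 0.5798 -0.253   0.008 ]
tileT [ 0.546 -0.399  0.008]
tileT [ 0.4077 -0.3668  0.008 ]
tileT [ 0.4359 -0.2202  0.008 ]
tileS [ 0.4067 -0.3648  0.008 ]
tileS [ 0.4404 -0.2157  0.008 ]
tileS [ 0.5837 -0.2485  0.008 ]
tileS [ 0.5513 -0.3984  0.008 ]
beam left [ 0.7602 -0.0403  0.1   ] [ 0.6052 -0.0066  0.1   ]
beam r [ 0.754  -0.0905  0.1   ] [ 0.594  -0.0528  0.1   ]
base [0.4756 0.0486 0.01  ] [ 0.4538 -0.0484  0.01  ] [ 0.7919 -0.1312  0.01  ] [ 0.8197 -0.0323  0.01  ]
[[-0.904 -0.001  0.428]
 [-0.428  0.002 -0.904]
 [-0.    -1.    -0.002]]
```

Request:
play_rows([
  [-3.7, -0.8, -2.85],
  [-3.7, -0.8, -2.85],
  [-3.7, -0.8, -2.85],
  [-3.7, -0.8, -2.85],
  [-3.7, -0.8, -2.85],
  [-3.7, -0.4, -2.85],
  [-3.7, -0.4, -2.85],
  [-3.7, 0, -2.85],
  [-3.7, 0, -2.85],
  [-3.7, 0, -2.85],
  [-3.7, 0, -2.85],
  [-3.7, 0, -2.85],
], yaw=[0, 0, 0, 0, 0, 0, 0, 0, 0, 0, 0, 0], grip=[-1, -1, -1, -1, -1, -1, -1, -1, -1, -1, -1, -1])

```text
time: 1.35
tool_pos: [0.5228, -0.064, 0.2901]
tool_rot: [-0.155, 0.155, -0.69, 0.69]
contact_force: [1.0, -0.5, -0.1]
gripper_width: 0.998
```

Request:
play_rows([
  [-3.7, 0, -2.85],
  [0, 0, 0],
  [0, 0, 0],
  [0, 0, 0],
  [0, 0, 0],
  [0, 0, 0],
  [0, 0, 0],
  [0, 0, 0],
], yaw=[0, 7.6, 7.6, 7.6, 7.6, 7.6, 0, 0], grip=[-1, -1, -1, -1, -1, -1, -1, -1])

```text
time: 2.15
tool_pos: [0.5435, -0.0244, 0.29]
tool_rot: [-0.077, 0.077, 0.703, -0.703]
contact_force: [1.1, -0.9, -0.2]
gripper_width: 1.003
```

```bash
cat >snap.py <<'E'
import sys
from h import *
from plant import readout,cams
st=readout.state(); n=sys.argv[1]
f=cams.grab_frame("wrist"); cv2.imwrite(f"pics/{n}.png",f["image"][:,:,::-1]); pickle.dump((f,st),open(n+".pkl","wb"))
print(st["time"],st["tool_pos"].round(4),st["contact_force"].round(2),st["gripper_width"].round(3)); print(tool(st).round(4))
E
python3 snap.py w1
```

```text
Traceback (most recent call last):
  File "snap.py", line 6, in <module>
    print(st["time"],st["tool_pos"].round(4),st["contact_force"].round(2),st["gripper_width"].round(3)); print(tool(st).round(4))
                                                                          ^^^^^^^^^^^^^^^^^^^^^^^^^
AttributeError: 'float' object has no attribute 'round'
```

View pics/w1.png

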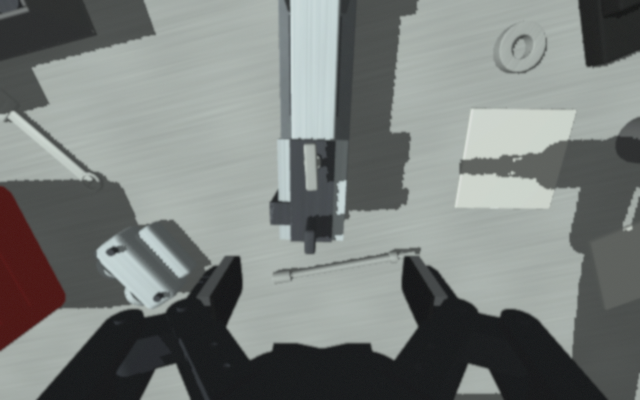

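The wrist view has the T-handle at about (310,167), the tab at about (310,240) and the tile at (515,160).

```bash
sed -i 's/st\["gripper_width"\].round(3)/round(st["gripper_width"],3)/' snap.py; python3 - <<'E'
from h import *
a=cv2.imread("pics/w1.png")
cv2.imwrite("pics/w1c.png",cv2.resize(a[125:260,255:375],None,fx=4.4,fy=4.4,interpolation=cv2.INTER_CUBIC))
E
```

```text
(no output)
```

View pics/w1c.png

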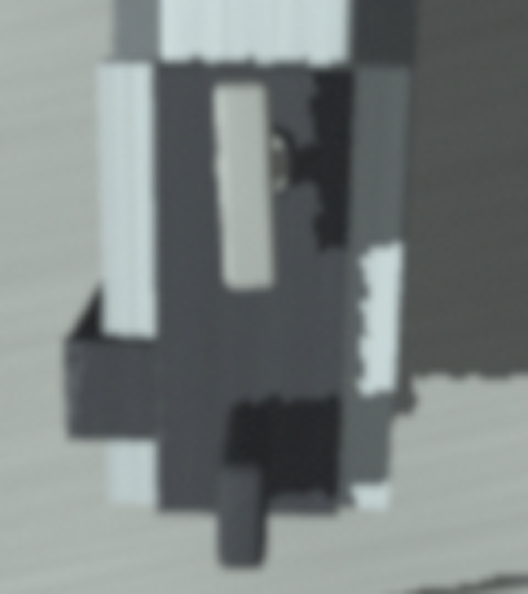

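```bash
python3 - <<'E'
from h import *
f,st=pickle.load(open("w1.pkl","rb"))
print(st["time"],st["tool_pos"],tool(st).round(4).tolist())
P=lambda u,v,z:ray(f,u/4.4+255,v/4.4+125,z,st)
c=[P(*p,.155) for p in [(213,84),(263,84),(274,287),(226,290)]]
print(np.round(c,4),np.mean(c,0)); a=(c[0]+c[1])/2-(c[2]+c[3])/2;print(np.degrees(np.arctan2(a[1],a[0])),np.linalg.norm(a))
t=[P(*p,.163) for p in [(220,465),(265,465),(266,565),(220,565)]]; print(np.round(t,4),np.mean(t,0))
e=[P(157,65,.118),P(157,510,.118),P(343,65,.118),P(338,512,.118)];print(np.round(e,4))
for i in(0,2):
  a=e[i]-e[i+1];print(np.degrees(np.arctan2(a[1],a[0])))
yaw=np.radians(-12.7)
for yaw in np.radians([-12.7]):
  ball=np.mean(c,0)[:2]-.062*np.array([np.cos(yaw),np.sin(yaw)])
  for x,y,z in [(-15,0,163),(-29,-6,163),(-1,6,163),(-35,39,118),(85,39,118),(-35,-39,118)]:
    x,y=x/1e3,y/1e3
    X=[ball[0]+x*np.cos(yaw)-y*np.sin(yaw),ball[1]+x*np.sin(yaw)+y*np.cos(yaw),z/1e3]
    p=proj(f,X,st); print((x,y,z),np.round(X,4),((p-[255,125])*4.4).round())
E
```

```text
2.15 [ 0.54349007 -0.02435842  0.29002072] [[-0.9762, -0.0005, -0.2169], [0.2169, 0.0001, -0.9762], [0.0005, -1.0, 0.0]]
[[ 0.5982 -0.0188  0.155 ]
 [ 0.5958 -0.0293  0.155 ]
 [ 0.5513 -0.0216  0.155 ]
 [ 0.5529 -0.0108  0.155 ]] [ 0.57454566 -0.02011081  0.155     ]
-9.899478115573086 0.04556025310066981
[[ 0.5147 -0.0006  0.163 ]
 [ 0.5124 -0.0108  0.163 ]
 [ 0.4873 -0.0052  0.163 ]
 [ 0.4897  0.0054  0.163 ]] [ 0.50101324 -0.00280216  0.163     ]
[[ 0.6024 -0.0034  0.118 ]
 [ 0.487   0.0265  0.118 ]
 [ 0.5926 -0.0477  0.118 ]
 [ 0.4756 -0.0218  0.118 ]]
-14.493168793558246
-12.449540305720365
(-0.015, 0.0, 163) [ 0.4994 -0.0032  0.163 ] [246. 521.]
(-0.029, -0.006, 163) [ 0.4845 -0.006   0.163 ] [272. 575.]
(-0.001, 0.006, 163) [ 5.144e-01 -4.000e-04  1.630e-01] [219. 466.]
(-0.035, 0.039, 118) [0.4885 0.0393 0.118 ] [110. 514.]
(0.085, 0.039, 118) [0.6056 0.0129 0.118 ] [89. 67.]
(-0.035, -0.039, 118) [ 0.4713 -0.0368  0.118 ] [395. 515.]
```

Request:
play_rows([
  [-1.5, 2, -0.6],
  [-1.45, 4, -0.5],
  [0, 4, 0],
  [0, 3, 0],
  [0, 1.5, 0],
  [0, 0.5, 0],
  [0, 0, 0],
  [0, 0, 0],
], yaw=[-1, -1, 0, 0, 0, 0, 0, 0], grip=[-0.4, -0.3, -0.3, -0.3, -0.3, -0.3, -0.3, -0.3])

```text
time: 3.0
tool_pos: [0.5761, -0.0201, 0.1425]
tool_rot: [0.065, -0.067, -0.704, 0.704]
contact_force: [0.1, -1.0, -0.4]
gripper_width: 0.652
```

```bash
python3 snap.py w2
```

```text
3.0 [ 0.5761 -0.0201  0.1425] [ 0.06 -1.03 -0.39] 0.652
[[-9.827e-01  3.500e-03 -1.852e-01]
 [ 1.852e-01 -5.000e-04 -9.827e-01]
 [-3.600e-03 -1.000e+00 -1.000e-04]]
```

View pics/w2.png

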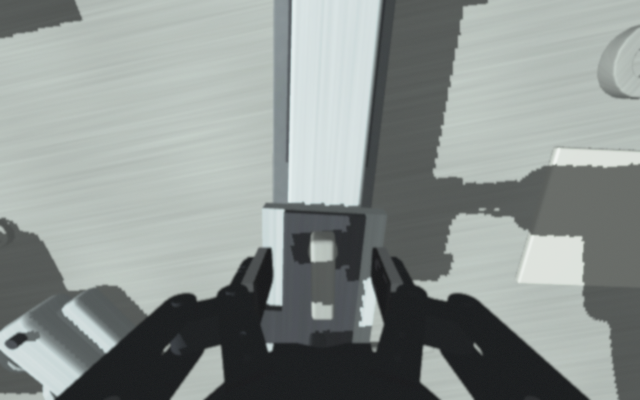

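The handle at (322,275) sits centred between the pads, so I close on it.

Request:
play_rows([
  [0.1, 0.2, 0],
  [0, 0, 0],
  [0, 0, 0],
  [0, 0, 0],
  [0, 0, 0],
  [0, 0, 0],
  [0, 0, 0],
  [0, 0, 0],
], yaw=[0, 0, 0, 0, 0, 0, 0, 0], grip=[1, 1, 1, 1, 1, 1, 1, 1])

```text
time: 3.85
tool_pos: [0.574, -0.0197, 0.1387]
tool_rot: [-0.066, 0.066, 0.704, -0.704]
contact_force: [-1.2, 0.4, 4.7]
gripper_width: 0.131
```

Request:
play_rows([
  [0, -0.5, 0],
  [0, -0.8, 0],
  [0, -1, 0],
  [0, -1.5, 0],
  [0, -2, 0],
  [0, -2.5, 0],
  [0, -2, 0],
  [0, -1, 0],
  [0, 0, 0],
], yaw=[0, 0, 0, 0, 0, 0, 0, 0, 0], grip=[1, 1, 1, 1, 1, 1, 1, 1, 1])

```text
time: 4.75
tool_pos: [0.5749, -0.0199, 0.2542]
tool_rot: [0.064, -0.067, -0.704, 0.704]
contact_force: [0.1, -0.2, -0.4]
gripper_width: 0.134
```

```bash
python3 snap.py w3
```

```text
4.75 [ 0.5749 -0.0199  0.2542] [ 0.09 -0.18 -0.35] 0.134
[[-9.826e-01  4.600e-03 -1.855e-01]
 [ 1.855e-01 -7.000e-04 -9.826e-01]
 [-4.600e-03 -1.000e+00 -1.000e-04]]
```

View pics/w3.png

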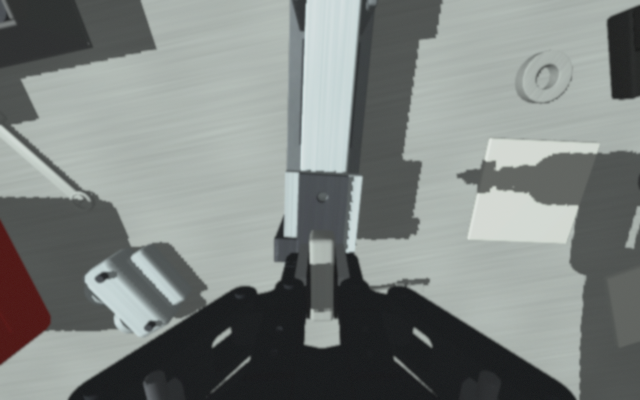

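The pin is out and the empty hole shows at (322,197). I carry it over to the tile.

Request:
play_rows([
  [0.3, 0, 2.5],
  [0.3, 0, 4],
  [0.3, 0, 4],
  [0.3, 1, 4],
  [0.3, 2, 4.1],
  [0.3, 2.5, 4.1],
  [0.3, 2.5, 4.1],
  [0.3, 3, 2],
  [0.2, 2, 1],
  [0, 1, 0],
  [0, 0, 0],
], yaw=[0, 0, 0, 0, 0, 0, 0, 0, 0, 0, 0], grip=[1, 1, 1, 1, 1, 1, 1, 1, 1, 1, 1])

```text
time: 5.9
tool_pos: [0.4915, -0.3063, 0.1083]
tool_rot: [-0.068, 0.064, 0.705, -0.703]
contact_force: [-0.1, 0.4, -0.2]
gripper_width: 0.128
```

```bash
python3 snap.py w4
```

```text
5.9 [ 0.4915 -0.3063  0.1083] [-0.06  0.41 -0.17] 0.128
[[-0.9826 -0.0042 -0.1859]
 [ 0.1859  0.0038 -0.9826]
 [ 0.0048 -1.     -0.003 ]]
```

View pics/w4.png

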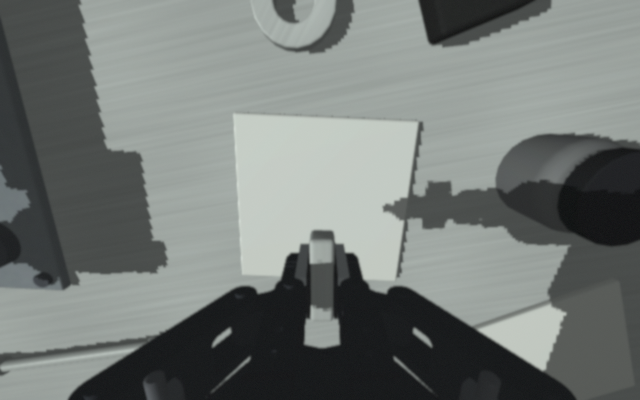

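```bash
python3 - <<'E'
from h import *
f,st=pickle.load(open("w4.pkl","rb"))
c=[ray(f,u,v,.008,st) for u,v in [(234,114),(420,122),(399,279),(243,274)]]
print(np.round(c,4)); m=np.mean(c,0); print(m, tool(st).T@(m-st["tool_pos"]))
E
```

```text
[[ 0.5819 -0.252   0.008 ]
 [ 0.5483 -0.3969  0.008 ]
 [ 0.4061 -0.3658  0.008 ]
 [ 0.4392 -0.2191  0.008 ]]
[ 0.49386716 -0.30845065  0.008     ] [-0.00324113  0.10027737  0.00198941]
```

Request:
play_rows([
  [-0.2, 1.5, 0.2],
  [0, 2, 0],
  [0, 1.5, 0],
  [0, 0.8, 0],
  [0, 0.3, 0],
  [0, 0, 0],
  [0, 0, 0],
], yaw=[0, 0, 0, 0, 0, 0, 0], grip=[1, 1, 1, 1, 1, 1, 1])

```text
time: 6.65
tool_pos: [0.4951, -0.3104, 0.0511]
tool_rot: [0.065, -0.066, -0.704, 0.704]
contact_force: [0.6, -0.5, -0.6]
gripper_width: 0.13
```

Request:
play_rows([
  [0, 0.1, 0],
  [0, 0.1, 0],
  [0, 0, 0],
], yaw=[0, 0, 0], grip=[1, 1, 1])

```text
time: 6.95
tool_pos: [0.4947, -0.3101, 0.0485]
tool_rot: [0.066, -0.066, -0.704, 0.704]
contact_force: [0.1, -0.1, -0.9]
gripper_width: 0.126
```

Request:
play_rows([
  [0, 0.15, 0],
  [0, 0.15, 0],
  [0, 0, 0],
], yaw=[0, 0, 0], grip=[1, 1, 1])

```text
time: 7.25
tool_pos: [0.4944, -0.3099, 0.0449]
tool_rot: [-0.066, 0.066, 0.704, -0.704]
contact_force: [-0.9, -0.6, -0.3]
gripper_width: 0.127
```

Request:
play_rows([
  [0, 0.1, 0],
  [0, 0, 0],
], yaw=[0, 0], grip=[1, 1])

```text
time: 7.45
tool_pos: [0.4945, -0.31, 0.0441]
tool_rot: [-0.066, 0.066, 0.704, -0.704]
contact_force: [-0.5, 0.6, -0.2]
gripper_width: 0.125
```

Request:
play_rows([
  [0, 0.1, 0],
  [0, 0, 0],
], yaw=[0, 0], grip=[1, 1])

```text
time: 7.65
tool_pos: [0.4947, -0.3101, 0.0439]
tool_rot: [0.066, -0.066, -0.704, 0.704]
contact_force: [-2.0, 1.0, 4.2]
gripper_width: 0.126
```

Request:
play_rows([
  [0, 0.1, 0],
  [0, 0, 0],
], yaw=[0, 0], grip=[1, 1])

```text
time: 7.85
tool_pos: [0.4949, -0.3103, 0.0438]
tool_rot: [0.066, -0.066, -0.704, 0.704]
contact_force: [-3.7, 2.4, 8.2]
gripper_width: 0.126
```

The shank is on the tile with about 8 N. I relax the press and open slightly, so the fingers still guard the pin.

Request:
play_rows([
  [0, -0.1, 0],
  [0, 0, 0],
  [0, 0, 0],
  [0, 0, 0],
  [0, 0, 0],
], yaw=[0, 0, 0, 0, 0], grip=[1, 0.7, 0.65, 0.65, 0.65])

```text
time: 8.35
tool_pos: [0.4945, -0.3099, 0.043]
tool_rot: [-0.066, 0.066, 0.704, -0.704]
contact_force: [0.2, 0.2, -0.1]
gripper_width: 0.175
```

```bash
python3 snap.py w5
```

```text
8.35 [ 0.4945 -0.3099  0.043 ] [ 0.17  0.18 -0.12] 0.175
[[-9.827e-01 -3.000e-04 -1.854e-01]
 [ 1.854e-01  2.000e-04 -9.827e-01]
 [ 3.000e-04 -1.000e+00 -2.000e-04]]
```

View pics/w5.png

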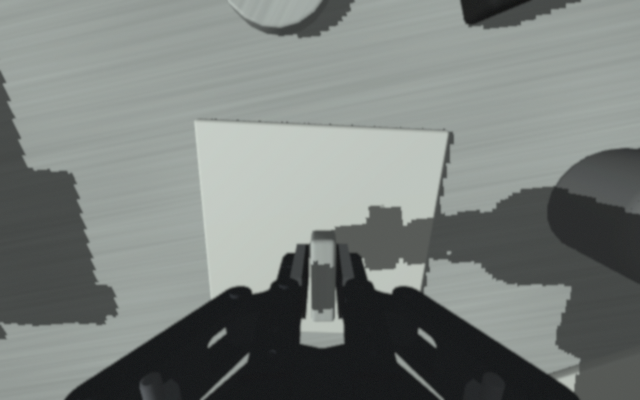

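The pin stands freely between the fingers at (323,280). I lean it gently onto the right finger and then lower it by opening slowly.

Request:
play_rows([
  [0, 0, 0.3],
  [0, 0, 0.3],
  [0, 0, 0.3],
  [0, 0, 0.3],
  [0, 0, 0],
  [0, 0, 0],
], yaw=[0, 0, 0, 0, 0, 0], grip=[0.65, 0.65, 0.65, 0.65, 0.65, 0.65])

```text
time: 9.0
tool_pos: [0.4923, -0.322, 0.0433]
tool_rot: [0.066, -0.066, -0.704, 0.704]
contact_force: [0.1, 0.4, 0.2]
gripper_width: 0.178
```

```bash
python3 snap.py w6
```

```text
9.0 [ 0.4923 -0.322   0.0433] [0.08 0.43 0.21] 0.178
[[-0.9826  0.     -0.1857]
 [ 0.1857 -0.     -0.9826]
 [-0.     -1.      0.    ]]
```

View pics/w6.png

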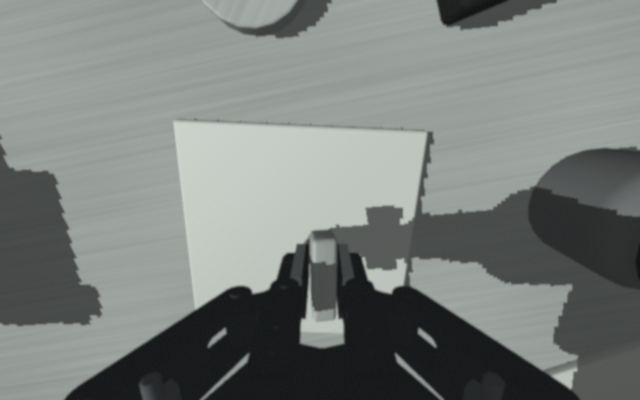

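Request:
play_rows([
  [0, 0, 0.2],
  [0, 0.1, 0.2],
  [0, 0.2, 0.1],
  [0, 0.2, 0.1],
  [0, 0, 0],
], yaw=[0, 0, 0, 0, 0], grip=[0.6, 0.5, 0.4, 0.3, 0.25])

```text
time: 9.55
tool_pos: [0.491, -0.3276, 0.0378]
tool_rot: [-0.066, 0.066, 0.704, -0.704]
contact_force: [-0.1, 0.3, -0.7]
gripper_width: 0.375
```

```bash
python3 snap.py w7
```

```text
9.55 [ 0.491  -0.3276  0.0378] [-0.11  0.3  -0.73] 0.375
[[-9.826e-01 -6.000e-04 -1.856e-01]
 [ 1.856e-01  5.000e-04 -9.826e-01]
 [ 7.000e-04 -1.000e+00 -4.000e-04]]
```

View pics/w7.png

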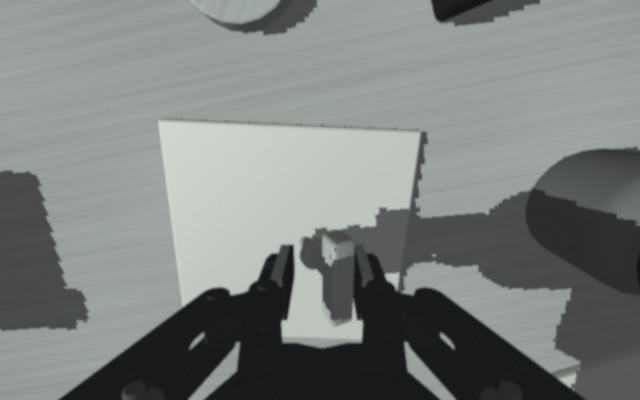

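It is leaning on the right finger, with the collar at (307,252). I keep letting it down.

Request:
play_rows([
  [0, 0.1, 0.1],
  [0, 0.2, 0.1],
  [0, 0.2, 0.1],
  [0, 0.2, 0.1],
  [0, 0.2, 0.1],
  [0, 0.2, 0],
  [0, 0.2, 0],
  [0, 0, 0],
], yaw=[0, 0, 0, 0, 0, 0, 0, 0], grip=[0.1, -0.05, -0.2, -0.35, -0.5, -0.7, -0.9, -1])

```text
time: 10.4
tool_pos: [0.4901, -0.3324, 0.0249]
tool_rot: [-0.066, 0.066, 0.704, -0.704]
contact_force: [-0.5, 0.4, -0.2]
gripper_width: 0.998
```

```bash
python3 snap.py w8
```

```text
10.4 [ 0.4901 -0.3324  0.0249] [-0.45  0.37 -0.25] 0.998
[[-9.826e-01 -5.000e-04 -1.855e-01]
 [ 1.855e-01  5.000e-04 -9.826e-01]
 [ 6.000e-04 -1.000e+00 -4.000e-04]]
```

View pics/w8.png

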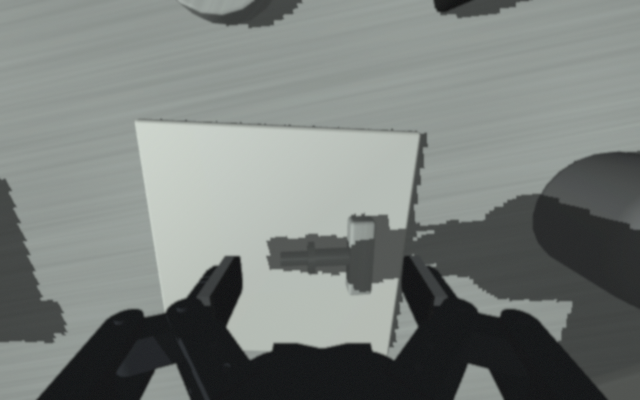

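The pin now lies flat, fully on the tile: handle at (361,255), shank end at (280,255), nothing overhanging. I move on to the tab.

Request:
play_rows([
  [0, -2, 0],
  [0, -4, 0],
  [0, -5, 0],
  [0, -4.5, 0],
  [0.5, -4.5, -2.5],
  [0.7, -1.5, -4.1],
  [0.7, 0, -4.4],
  [0.7, 0, -4.4],
  [0.7, 0, -4.4],
  [0.7, 0, -4.4],
  [0.7, 0, -4.4],
  [0.5, 0, -4],
], yaw=[0, 0, 0, 0, 0, 0, 0, 0, 0, 0, 0, 0], grip=[-1, -1, -1, -1, -1, -0.8, -0.5, -0.3, -0.3, -0.3, -0.3, -0.3])

```text
time: 11.65
tool_pos: [0.4994, -0.0015, 0.2392]
tool_rot: [-0.065, 0.066, 0.704, -0.704]
contact_force: [0.8, -0.6, -0.2]
gripper_width: 0.649
```

Request:
play_rows([
  [0, 0, 0],
  [0, 0, 0],
], yaw=[2, 0], grip=[-0.3, -0.3])

```text
time: 11.85
tool_pos: [0.4996, -0.0023, 0.239]
tool_rot: [0.077, -0.077, -0.703, 0.703]
contact_force: [-0.3, -0.5, 1.2]
gripper_width: 0.653
```

```bash
python3 snap.py w9; python3 - <<'E'
from h import *
from plant import readout
st=readout.state(); print(tool(st).T@(np.array([.5,-.003,.138])-st["tool_pos"]))
E
```

```text
11.85 [ 0.4996 -0.0023  0.239 ] [-0.34 -0.52  1.21] 0.653
[[-9.762e-01  4.000e-04 -2.171e-01]
 [ 2.171e-01 -2.000e-04 -9.762e-01]
 [-4.000e-04 -1.000e+00  1.000e-04]]
[-0.0002464   0.10097446 -0.00022724]
```

View pics/w9.png

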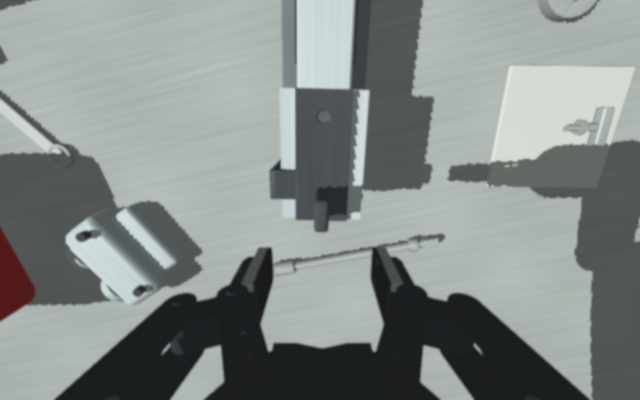

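The pin is still lying on the tile at (590,125), and the tab at (321,215) lines up with the jaw centre.

Request:
play_rows([
  [0, 2, 0],
  [0, 3, 0],
  [0, 3, 0],
  [0, 1.5, 0],
  [0, 0.5, 0],
  [0, 0, 0],
  [0, 0, 0],
], yaw=[0, 0, 0, 0, 0, 0, 0], grip=[-0.3, -0.3, -0.3, -0.3, -0.3, -0.3, -0.3])

```text
time: 12.6
tool_pos: [0.5008, -0.0039, 0.1404]
tool_rot: [0.077, -0.079, -0.703, 0.703]
contact_force: [0.8, 0.1, 0.0]
gripper_width: 0.651
```

```bash
python3 snap.py w10
```

```text
12.6 [ 0.5008 -0.0039  0.1404] [0.85 0.1  0.03] 0.651
[[-9.755e-01  2.500e-03 -2.199e-01]
 [ 2.199e-01 -4.000e-04 -9.755e-01]
 [-2.600e-03 -1.000e+00 -2.000e-04]]
```

View pics/w10.png

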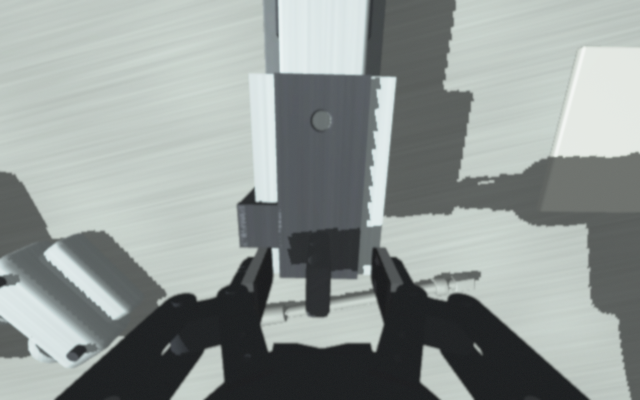

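Request:
play_rows([
  [0, 0, 0],
  [0, 0, 0],
  [0, 0, 0],
  [0, 0, 0],
  [0, 0, 0],
  [0, 0, 0],
  [0, 0, 0],
  [0, 0, 0],
], yaw=[0, 0, 0, 0, 0, 0, 0, 0], grip=[1, 1, 1, 1, 1, 1, 1, 1])

```text
time: 13.45
tool_pos: [0.5004, -0.002, 0.1397]
tool_rot: [-0.078, 0.079, 0.704, -0.701]
contact_force: [0.9, 6.4, 2.2]
gripper_width: 0.134
```

Request:
play_rows([
  [0, 0, -0.3],
  [0, 0, -0.3],
  [0, 0, -0.3],
  [0, 0, -0.3],
  [0, 0, -0.2],
  [0, 0, 0],
  [0, 0, 0],
], yaw=[0, 0, 0, 0, 0, 0, 0], grip=[1, 1, 1, 1, 1, 1, 1])

```text
time: 14.15
tool_pos: [0.503, 0.0085, 0.1396]
tool_rot: [0.078, -0.079, -0.701, 0.704]
contact_force: [-2.4, -7.3, 5.9]
gripper_width: 0.127
```

Request:
play_rows([
  [0, 0, -0.2],
  [0, 0, -0.15],
  [0, 0, 0],
  [0, 0, 0],
], yaw=[0, 0, 0, 0], grip=[1, 1, 1, 1])

```text
time: 14.55
tool_pos: [0.5038, 0.0116, 0.1396]
tool_rot: [0.078, -0.079, -0.701, 0.704]
contact_force: [-2.4, -8.9, 4.1]
gripper_width: 0.135
```

Request:
play_rows([
  [-0.1, -0.4, 0],
  [-0.1, -0.45, 0],
  [-0.15, -0.5, 0],
  [0, 0, 0],
], yaw=[0, 0, 0, 0], grip=[1, 1, 1, 1])

```text
time: 14.95
tool_pos: [0.506, 0.0107, 0.1503]
tool_rot: [0.08, -0.078, -0.701, 0.704]
contact_force: [2.4, -9.5, -8.8]
gripper_width: 0.138
```

It is already past the 4 mm locked limit, with only weight-level force. I keep lifting along the arc.

Request:
play_rows([
  [-0.2, -0.65, 0],
  [-0.2, -0.7, 0],
  [-0.2, -0.65, 0],
  [-0.25, -0.65, 0],
  [0, 0, 0],
  [0, 0, 0],
], yaw=[0, 0, 0, 0, 0, 0], grip=[1, 1, 1, 1, 1, 1])

```text
time: 15.55
tool_pos: [0.5137, 0.0089, 0.1759]
tool_rot: [0.08, -0.077, -0.701, 0.704]
contact_force: [0.8, -8.5, -8.0]
gripper_width: 0.134
```

```bash
python3 snap.py w11
```

```text
15.55 [0.5137 0.0089 0.1759] [ 0.78 -8.55 -8.01] 0.134
[[-0.9751 -0.0049 -0.2215]
 [ 0.2215 -0.0042 -0.9751]
 [ 0.0039 -1.      0.0051]]
```

View pics/w11.png

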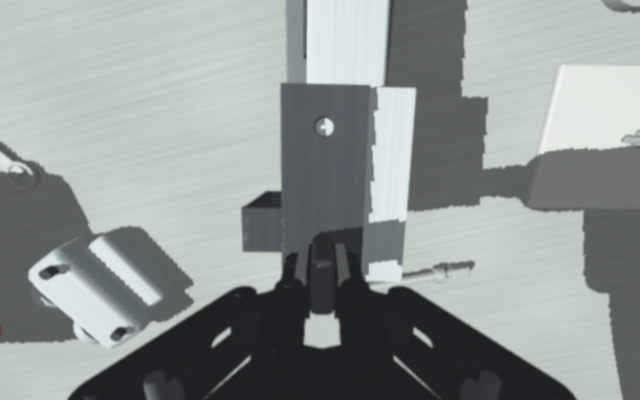

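The latch plate is shifted left and the tongue is rising, with the tab held at (322,275).

Request:
play_rows([
  [-0.25, -0.65, 0],
  [-0.25, -0.7, 0],
  [-0.3, -0.7, 0],
  [-0.3, -0.7, 0],
  [-0.3, -0.65, 0],
  [-0.2, -0.4, 0],
  [0, 0, 0],
  [0, 0, 0],
  [0, 0, 0],
], yaw=[0, 0, 0, 0, 0, 0, 0, 0, 0], grip=[1, 1, 1, 1, 1, 1, 1, 1, 1])

```text
time: 16.5
tool_pos: [0.5294, 0.0052, 0.2131]
tool_rot: [0.081, -0.077, -0.701, 0.704]
contact_force: [2.5, -10.1, -9.8]
gripper_width: 0.133
```

```bash
python3 snap.py w12; python3 - <<'E'
from h import *
from plant import cams
o=[]
for n in("scene","top"):
    f=cams.grab_frame(n); im=f["image"][:,:,::-1]; cv2.imwrite(f"pics/{n}9.png",im)
    pickle.dump(f,open(n+"9.pkl","wb"))
a=cv2.imread("pics/scene9.png")[100:300,160:400]; cv2.imwrite("pics/s9c.png",cv2.resize(a,None,fx=3,fy=3,interpolation=cv2.INTER_CUBIC))
E
```

```text
16.5 [0.5294 0.0052 0.2131] [  2.55 -10.07  -9.78] 0.133
[[-0.9751 -0.0051 -0.2218]
 [ 0.2219 -0.0046 -0.9751]
 [ 0.0039 -1.      0.0056]]
```

View pics/w12.png

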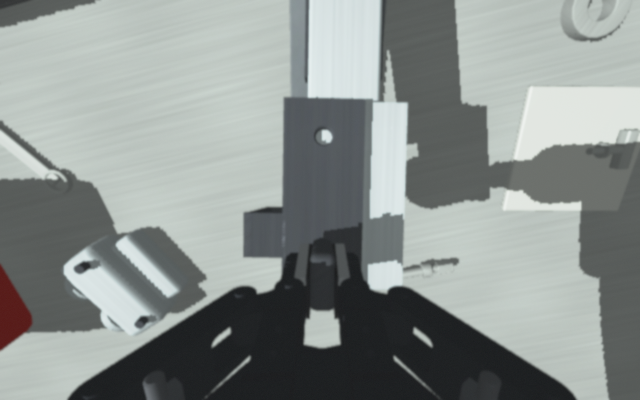

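View pics/s9c.png

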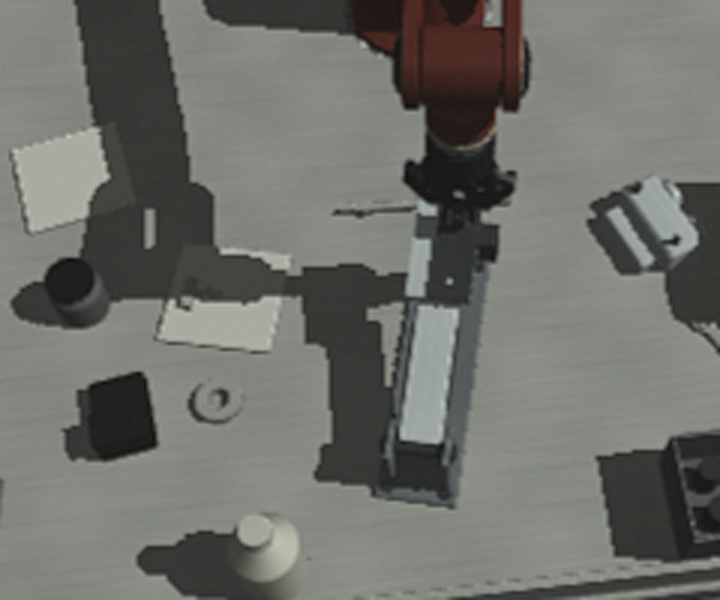

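View pics/top9.png

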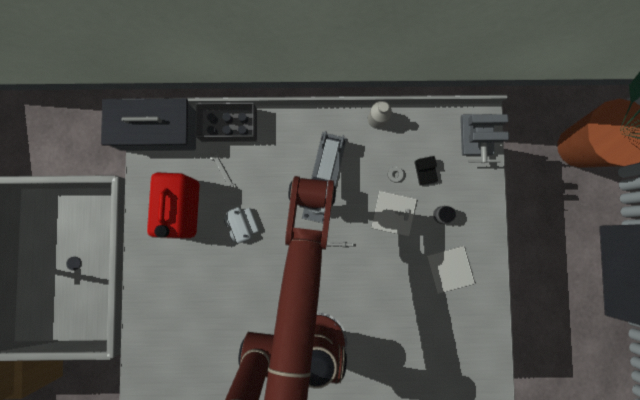

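```bash
python3 - <<'E'
from h import *
from plant import readout
f,st=pickle.load(open("w12.pkl","rb"))
y=np.radians(-12.7);B=np.array([.5745,-.0201])-.062*np.array([np.cos(y),np.sin(y)])
for th in (.15,.2,.25,.278,.3):
  for px,py in ((62,14),(85,-39)):
    rx,rz=px-260,33
    X=(260+rx*np.cos(th)+rz*np.sin(th))/1e3; Z=(85+rz*np.cos(th)-rx*np.sin(th))/1e3;Y=py/1e3
    print(th,px,proj(f,[B[0]+X*np.cos(y)-Y*np.sin(y),B[1]+X*np.sin(y)+Y*np.cos(y),Z],st).round(1))
s=readout.state();print(s["time"],s["tool_pos"],s["contact_force"],abs(s["joint_vel"]).max())
E
```

```text
0.15 62 [322.1 147.2]
0.15 85 [398.9 113. ]
0.2 62 [322.2 143.8]
0.2 85 [402.8 107.9]
0.25 62 [322.3 139.1]
0.25 85 [407.  101.7]
0.278 62 [322.4 136. ]
0.278 85 [409.5  97.5]
0.3 62 [322.4 133.1]
0.3 85 [411.6  94. ]
16.65 [0.52940743 0.00515725 0.21309534] [ 2.24178099 -9.49684283 -9.72109533] 0.0016190932953777592
```

The latch hole at (323,136) fits a hinge angle of 0.278 rad. The plate corner at (408,102) fits 0.25 rad. Either way the coupler is 65 to 72 mm up, and the arm is still.

```bash
python3 - <<'E'
from plant import workorder,readout
print(workorder.job_done()); print(readout.state()["time"])
E
```

```text
the job is handed in; nothing more can be done
None
the job is handed in; nothing more can be done
```

I finished the job and handed it in at about 16.7 s of the 48 s allowed; no verdict was reported.

- **Pin:** I drew it up out of the coupler, stood it on the left-hand white tile, and let it down onto its side against an opening finger. The last wrist and scene pictures show it lying wholly on the tile.
- **Latch and lift:** I gripped the tab and pulled it about 14 mm to the robot's left, against about 9 N. I then lifted the tongue along its hinge arc, and the gripper is still holding it by the tab.
- **Height:** The gripper's rise and the latch-plate hole in the wrist picture both give a hinge angle of about 0.28 rad. The coupler's corner in the same picture gives about 0.25 rad. That small disagreement puts the coupler 65 to 72 mm above its seat, past the required 5 cm either way.
- **Last readings:** The arm was still (joint speeds under 0.002 rad/s) and the wrist force was about 14 N. The other things on the bench look unmoved in the top view, though I compared them only by eye.

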